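# Find the electrode gap with stepped gauge leaves

### The arm

A 7-joint arm with a two-finger parallel gripper is mounted at the origin on a cart in front of the work surface, level with it; the furniture and walls round the work are solid. World frame = base frame: x ahead of the robot, y to its left, z up, the work surface at z = 0. Lengths are in m, angles in rad, forces in N, time in s.
With the tool pointing down it reaches from about 0.4 to 0.75 m from the base axis. Payload 19.5 kg.
Tool frame: the origin (TCP) lies midway between the tips of the shut fingers; the grasp point (between the pads) lies 19 mm behind it; z points along the fingers, y is the direction in which the jaws open and shut (so a half turn about z gives the same grasp; the last joint's range is limited). The gripper opens to 85 mm and grips with 20 to 120 N. Pads are 22 mm wide; open, the fingers measure 114 mm over their backs; the gripper's body (76 mm by 85 mm) begins 54 mm behind the grasp point. The pads swing forward as they close: fully open they stand 13 mm farther back than shut.
Start: joints at [-1.246, 0.707, -0.028, 1.485, 0.022, 0.951, -0.075], TCP at [0.206, 0.537, 0.231] pointing down, gripper open.
Joint ranges: [-2.71, 2.71], [-0.32, 2.16], [-1.57, 1.52], [0, 2.45], [-1.46, 4.6], [0, 2.02], [-2.83, 2.83]. Speed limits (rad/s): [1.89, 1.89, 2.57, 2.57, 3.01, 3.01, 3.01].

### API

Orientations are given as a 3x3 rotation matrix whose columns are the frame's x, y, z axes.
In Python, from workcell import r gives the robot as it stands.
- The arm moves only by the shell command python3 -m inch 'ROWS' [FORCE]. ROWS is JSON, a list of rows, each an object with "offset": the shift along the world's x, y, z in mm, a list of three; "turn": the turn, a rotation vector about the world's x, y, z in rad, a list of three; "fingers": the closure, from 0 (fully open) to 1 (shut). In form: [{"offset": [x, y, z], "turn": [wx, wy, wz], "fingers": fingers}, ...]. A call has 1 to 5 rows; each row is the pose to reach, as a shift and turn from the pose commanded when the call began; what a row does not reach only later rows make up. A row lasts 1/8 s, in which the tool goes at most 62.5 mm and 10.7 degrees, less where a joint would pass 70% of its speed; a pose out of reach is approached as far as the arm can. A call with a gripper value outside its range is refused whole. The fingers move at their own pace and stop on an object; FORCE is the grip in N (left out, the last holds). Time passes only in rows, so rows that repeat a pose let the fingers close. It gives the time, the measured TCP pose, the force and the opening at its end, in the units of the state.
- r.read_state(): the state, without advancing time (a new reading comes with each control period).
- r.grab_frame(name): name is "scene" or "top" or "wrist"; returns a dict with "pixels" (400x640x3 uint8, red, green, blue), "depth" (400x640 float32, m along the optical axis (not along the pixel's ray), 0 where there is no reading), "vertical_fov" (degrees; the focal length in pixels is half the picture's height over the tangent of half this angle, whatever the lens; pixels are square), "cx", "cy" (the principal point, pixels), "rvec" (rotation vector, rad) and "tvec" (3), from world to camera coordinates, as OpenCV has them. Camera axes: x right, y down, z forward; pixel columns grow to the right and rows downward; lengths in m; the calibration is good to about 2 mm. A picture is of the moment at which its call begins.
- r.finish_job(): hands the job in, once; it reports no verdict.
The state is a dict: "time_s": time; "q": joint angles; "qvel": joint speeds; "tau": joint torques, N m; "position": TCP position; "eef_rot": TCP orientation; "wrist_force": force on the tool from outside, world axes, zero at the start; "moment": the same for the moment, N m; "gripper_width": finger opening in m.
Only numpy, scipy, OpenCV 4.12 (cv2) and the standard library are available. Lean on these libraries where they do the work, as an engineer would, in place of code of your own. Each camera call takes 0.05 s, during which the arm holds its last target. There are 200 camera calls.

### The job

Find the gap between the two plates of the electrode cell with the stepped gauge leaves: lower them gently between the plates one at a time, the thinnest first and then in order, until one goes in with its nose but is stopped by its step. Leave that one standing there, stopped at its step and with its flat face against the fixed plate, and have the other gauges upright in the stand. Keep each gauge in hand until it is stopped, never drop one into the gap, force nothing (never press a gauge on the cell harder than 30 N), and leave the beaker, timer and vial alone.

Things in the scene. Friction and masses are not known exactly. Their poses are not given: they have to be found in the camera images.
- cell: Electrode cell, fixed: grey base and two upright parallel steel plates, 46 mm wide (x), 10 mm thick, square upper edges at z = 75 mm, nothing higher. FIXED plate (-y side) spans y -10 to 0 mm; the other faces it at y = gap, on a clamped carriage that light forces do not shift (rods, knob, reaching to y = 102). Origin on the bench under the fixed plate's inner face; x along plates, y across the gap.
- fixed_plate_edge (a point): Middle of the fixed plate's inner upper edge (x 0, y 0, z 75 mm of the cell, same axes). The gap beside it on +y is unknown, 6.2 to 10.4 mm, open above and at both sides and free to 40 mm below the edge. The plates are rigid. A gauge held off the fixed plate may be stopped falsely: slide it down with its flat face on this plate.
- gauge_stand: Wooden stand, fixed, 138 (x) x 44 (y) x 46 mm, origin mid-underside. Three slots from above, 36 mm deep, at x = -44, 0, +44 mm for gauge_a, _b, _c, 2.4 mm wider and longer than the gauge's blade, mouths chamfered. A gauge in its slot has its handle on the stand's top and its tip on the slot floor: origin at y = 0, z = 46 mm, same axes as the stand.
- gauge_a: Thinnest gauge, solid steel, about 200 g, starts in the stand (robot's end): dark handle 26 (x) x 28 (y) x 36 (z) mm with one bright ring line round the handle; bright blade below, 24 mm wide (x), 36 mm long: upper 18 mm (body) 7 mm thick, lower 18 mm (nose) 4 mm, the last 4 mm relieved 0.8 mm a side. Origin mid-underside of the handle; y through the thickness, z up.
- gauge_a_step (a point): Point on gauge_a's flat -y face, mid-width, level with the step (x 0, y -9, z -18 mm of the gauge). This face is one plane to the tip; the step is all on the +y side. Flat on the fixed plate, the gauge passes if the gap is over 7 mm; if it is 4 to 7 mm its step stops on the other plate's upper edge, and this point is then at the fixed plate's inner upper edge.
- gauge_b: Middle gauge, solid steel, about 220 g, starts in the stand (middle): dark handle 26 (x) x 28 (y) x 36 (z) mm with two bright ring lines; bright blade below, 24 mm wide (x), 36 mm long: upper 18 mm (body) 9 mm thick, lower 18 mm (nose) 6 mm, the last 4 mm relieved 0.8 mm a side. Origin mid-underside of the handle; y through the thickness, z up.
- gauge_b_step (a point): Point on gauge_b's flat -y face, mid-width, level with the step (x 0, y -11, z -18 mm of the gauge). This face is one plane to the tip; the step is all on the +y side. Flat on the fixed plate, the gauge passes if the gap is over 9 mm; if it is 6 to 9 mm its step stops on the other plate's upper edge, and this point is then at the fixed plate's inner upper edge.
- gauge_c: Thickest gauge, solid steel, about 240 g, starts in the stand (far end): dark handle 26 (x) x 28 (y) x 36 (z) mm with three bright ring lines; bright blade below, 24 mm wide (x), 36 mm long: upper 18 mm (body) 11 mm thick, lower 18 mm (nose) 8 mm, the last 4 mm relieved 0.8 mm a side. Origin mid-underside of the handle; y through the thickness, z up.
- gauge_c_step (a point): Point on gauge_c's flat -y face, mid-width, level with the step (x 0, y -13, z -18 mm of the gauge). This face is one plane to the tip; the step is all on the +y side. Flat on the fixed plate, the gauge passes if the gap is over 11 mm; if it is 8 to 11 mm its step stops on the other plate's upper edge, and this point is then at the fixed plate's inner upper edge.
- beaker: Small glass beaker, 45 mm across, 58 mm tall, bystander behind the stand; origin under its middle.
- timer: White bench timer, 58 x 62 x 18 mm, bystander in front; origin under its middle.
- amber: Small brown vial, 12 mm across, 34 mm tall, bystander standing in front, between cell and stand; origin under its middle.

How it is judged:
By the outcome, as a careful person would: the job done as asked, in the order asked, and still so for the second after the job is handed in, with the robot touching nothing.
It also fails if it takes over 72 s, if anything falls off the work surface, if the arm or the gripper's body presses on something with over 40 N, if the wrist force passes 120 N, or if a joint passes its speed limit or range.

## Working session

There is one attempt and no reset: what is moved stays moved. The work goes in short steps, Python scripts to look and compute and a shell command to move; the robot and the scene stay as the last step left them, time stands still between calls to the robot, and variables do not carry over. Pictures are saved under pics/ and viewed, about 8 in all and at most 12, crops included, and the job is handed in when it is done.

```bash
ls; mkdir -p pics
cat > h.py <<'E'
import numpy as np, cv2
from workcell import r
def cam(name):
    f=r.grab_frame(name); h,w=f["depth"].shape
    F=h/2/np.tan(np.radians(f["vertical_fov"])/2)
    f["F"]=F; f["R"]=cv2.Rodrigues(np.array(f["rvec"],float))[0]; f["t"]=np.array(f["tvec"],float).ravel()
    return f
def ray(f,u,v):
    d=f["R"].T@np.array([(u-f["cx"])/f["F"],(v-f["cy"])/f["F"],1.0]); return -f["R"].T@f["t"],d
def onz(f,u,v,z):
    o,d=ray(f,u,v); return o+d*(z-o[2])/d[2]
def cloud(f):
    v,u=np.mgrid[:400,:640]; D=f["depth"]
    P=np.stack([(u-f["cx"])/f["F"]*D,(v-f["cy"])/f["F"]*D,D],-1)
    return (P-f["t"])@f["R"]
def save(f,n): cv2.imwrite("pics/"+n,f["pixels"][:,:,::-1])
E
python3 - <<'E'
from h import *
import pickle
for n in("scene","top","wrist"):
    f=cam(n); pickle.dump(f,open(n+".pkl","wb")); print(n,f["F"],f["cx"],f["cy"],-f["R"].T@f["t"]); save(f,n+"0.png")
print(r.read_state())
E
```

```text
pics
scene 463.4993717774733 325.3283957705825 198.2300731362564 [ 0.05266705 -0.22570837  0.64747763]
top 427.7135828858066 313.5090479721231 201.49908797596933 [0.41692552 0.21668528 0.91860133]
wrist 349.10420104755207 318.6190225726067 192.29116918159443 [0.14037992 0.56139079 0.37372687]
{'time_s': 0.15, 'q': array([-1.24568848,  0.70693781, -0.02761503,  1.48485572,  0.02196907,
        0.95089029, -0.07551003]), 'qvel': array([-0.001255  , -0.00194326, -0.00063156, -0.0003657 ,  0.00237021,
       -0.00032071,  0.0018256 ]), 'tau': array([ 9.90411136e-04, -8.83308792e+01,  1.23431627e+00, -2.36184847e+01,
        1.68352568e-02,  5.48118580e-03, -7.84547774e-05]), 'position': array([0.20614198, 0.53658324, 0.23095608]), 'eef_rot': array([[-9.33465462e-01,  3.58667185e-01, -2.87663031e-04],
       [ 3.58667300e-01,  9.33465171e-01, -7.36235323e-04],
       [ 4.45997032e-06, -7.90425568e-04, -9.99999688e-01]]), 'wrist_force': array([0.05303519, 0.31048033, 0.14787521]), 'moment': array([-0.0353369 ,  0.01307624,  0.01021361]), 'gripper_width': 0.08548101529205356}
```

View pics/scene0.png

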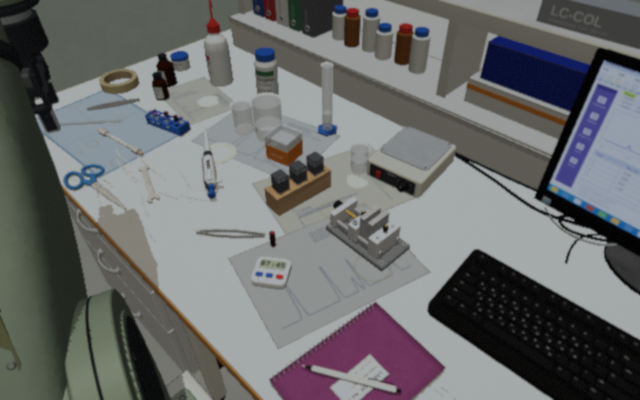

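View pics/top0.png

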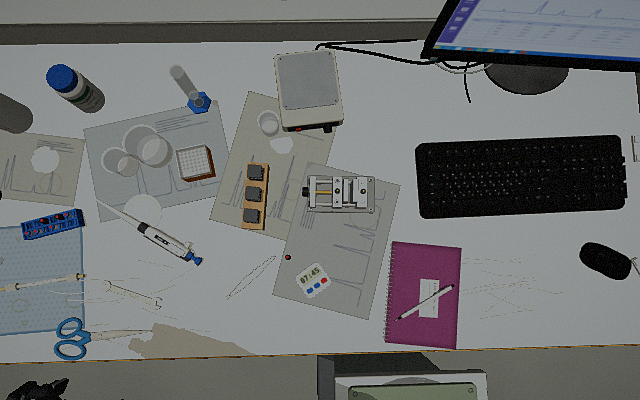

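The top view shows the stand at about (255,197), with gauges at (256,172), (254,192) and (251,215). The cell is at (340,193) with its knob to the left (+y). The timer is at (313,280) and the vial at (288,257). Next I'll zoom in and measure.

Run:
```python
from h import *
import pickle
f=pickle.load(open("top.pkl","rb")); P=cloud(f); 
c=f["pixels"][155:245,230:390,::-1]; cv2.imwrite("pics/crop1.png",cv2.resize(c,None,fx=5,fy=5,interpolation=cv2.INTER_CUBIC))
Z=P[...,2]; print("bench z",np.median(Z[300:330,200:260]))
def rect(m,z):
    m=cv2.morphologyEx(m.astype(np.uint8),cv2.MORPH_OPEN,np.ones((2,2)))
    for k in cv2.findContours(m,cv2.RETR_EXTERNAL,cv2.CHAIN_APPROX_NONE)[0]:
        if cv2.contourArea(k)<40: continue
        w=np.array([onz(f,*p[0],z)[:2] for p in k])*1000
        print(z,cv2.minAreaRect(w.astype(np.float32)),len(k))
roi=np.zeros(Z.shape,bool); roi[155:245,230:390]=1
rect(roi&(Z>.07)&(Z<.1)&(np.mgrid[:400,:640][1]<280),.082)
rect(roi&(Z>.03)&(np.mgrid[:400,:640][1]<280),.046)
rect(roi&(Z>.066)&(Z<.085)&(np.mgrid[:400,:640][1]>290),.075)
rect(roi&(Z>.008)&(np.mgrid[:400,:640][1]>290),.02)
m=roi&(Z>.066)&(Z<.09)&(np.mgrid[:400,:640][1]>290)
for row in range(180,210,4): print(row,' '.join('%d'%(1000*z) for z in Z[row,300:380:2]))
```

```text
bench z -0.0010387052930992211
0.082 ((481.1123046875, 317.65118408203125), (28.939205169677734, 25.99565315246582), 83.9126968383789) 56
0.082 ((524.2939453125, 313.63153076171875), (28.936664581298828, 26.686630249023438), 83.51786041259766) 54
0.082 ((567.8611450195312, 309.396240234375), (28.89234161376953, 26.989688873291016), 83.55596923828125) 52
0.046 ((524.7594604492188, 313.5470275878906), (45.416053771972656, 138.39979553222656), 84.65982055664062) 172
0.075 ((526.9549560546875, 110.22666931152344), (8.018305778503418, 44.354225158691406), 88.00341796875) 52
0.075 ((527.366455078125, 129.20169067382812), (10.013059616088867, 44.33169174194336), 88.14793395996094) 53
0.02 ((527.0029296875, 139.68783569335938), (153.13706970214844, 78.98821258544922), 87.69920349121094) 211
180 0 0 0 -4 9 46 46 46 31 30 28 28 30 28 26 28 42 48 55 56 50 26 76 75 73 28 62 74 75 51 49 51 54 50 11 14 13 918 1 -1
184 0 -1 0 0 10 44 44 47 11 14 12 13 11 9 10 11 40 49 50 48 48 51 74 74 75 25 59 77 73 51 49 50 51 52 12 10 12 10 0 -2
188 0 44 39 44 7 45 44 44 13 11 12 12 11 11 8 8 43 47 47 49 51 51 72 77 76 24 61 74 76 49 52 50 48 52 10 9 8 12 0 0
192 0 44 47 44 37 42 47 45 40 38 36 37 41 38 38 38 43 47 60 62 50 52 75 73 13 25 61 76 72 49 52 66 65 51 14 12 10 8 -2 0
196 -1 -2 35 37 9 44 43 45 13 9 12 11 11 11 10 10 46 49 48 46 50 54 75 73 10 23 67 74 73 52 49 50 51 51 9 9 9 11 0 -1
200 0 -1 1 -1 13 45 46 46 9 10 14 10 8 8 10 12 47 50 58 54 45 54 74 75 8 26 64 74 73 53 54 55 51 52 11 12 10 11 0 0
204 0 -2 0 0 30 45 44 44 26 27 27 26 26 27 25 27 46 50 49 50 47 27 27 31 31 29 27 30 49 51 53 49 53 49 9 10 11 9 -1 0
208 -2 0 -3 0 12 15 12 11 10 12 13 12 10 8 12 10 15 19 17 21 11 8 14 11 11 9 10 12 23 27 27 28 30 10 13 14 10 6 0 0
```

View pics/crop1.png

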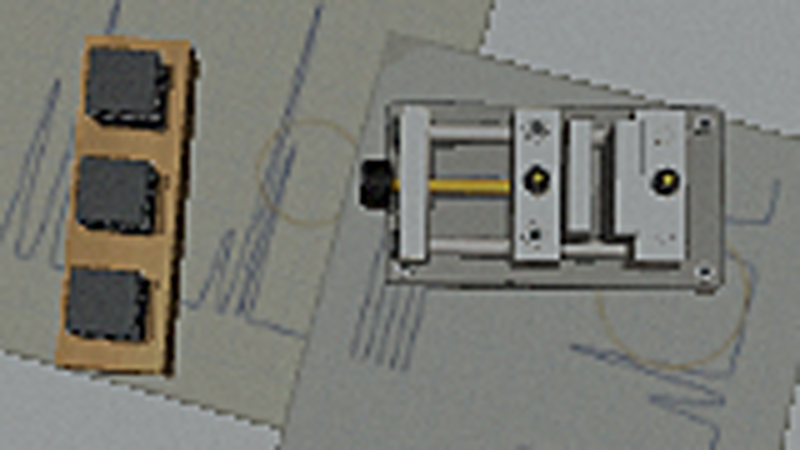

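Measured from the top view:
- The stand's yaw is about -5.4°, with gauge_a at (481, 318) mm.
- The cell's yaw is about -2.2°, and the plates are centred near y = 110 and 129 mm.

Moving above gauge_a with the jaws along the gauge's y.

```bash
python3 -m inch '[{"offset":[275,-218.5,0],"turn":[0,0,0.272],"fingers":0},{"offset":[275,-218.5,0],"turn":[0,0,0.272],"fingers":0},{"offset":[275,-218.5,0],"turn":[0,0,0.272],"fingers":0},{"offset":[275,-218.5,0],"turn":[0,0,0.272],"fingers":0},{"offset":[275,-218.5,0],"turn":[0,0,0.272],"fingers":0}]' 20; python3 -m inch '[{"offset":[0,0,-50],"turn":[0,0,0],"fingers":0},{"offset":[0,0,-100],"turn":[0,0,0],"fingers":0},{"offset":[0,0,-100],"turn":[0,0,0],"fingers":0},{"offset":[0,0,-100],"turn":[0,0,0],"fingers":0}]'
python3 - <<'E'
from h import *
f=cam("wrist"); save(f,"w1.png"); s=r.read_state(); print(s["time_s"],s["position"],s["eef_rot"].round(4),s["wrist_force"])
E
```

```text
time_s: 0.78
position: [0.4523, 0.3408, 0.2312]
eef_rot: [[-0.996, 0.095, -0.0], [0.095, 0.996, -0.0], [0.0, -0.0, -1.0]]
wrist_force: [-0.1, 0.8, -0.2]
gripper_width: 0.0856
time_s: 1.27
position: [0.4513, 0.3429, 0.133]
eef_rot: [[-0.996, 0.094, 0.001], [0.094, 0.996, 0.001], [-0.001, 0.001, -1.0]]
wrist_force: [-1.0, 0.2, 0.8]
gripper_width: 0.0851
1.325 [0.45146695 0.34297745 0.13326053] [[-0.9955  0.0945  0.002 ]
 [ 0.0945  0.9955  0.0014]
 [-0.0018  0.0016 -1.    ]] [0.5874907  0.93265031 0.07783943]
```

```bash
python3 -m inch '[{"offset":[30,-25,0],"turn":[0,0,0],"fingers":0},{"offset":[30,-25,0],"turn":[0,0,0],"fingers":0},{"offset":[30,-25,0],"turn":[0,0,0],"fingers":0}]'
python3 - <<'E'
from h import *
f=cam("wrist"); save(f,"w2.png"); s=r.read_state(); print(s["time_s"],s["position"],s["eef_rot"].round(4),s["wrist_force"])
for z in (.046,.082):
  for p in ((.4815,.318),):
    c=f["R"]@np.array([*p,z])+f["t"]; print(c[:2]/c[2]*f["F"]+[f["cx"],f["cy"]])
E
```

```text
time_s: 1.7
position: [0.481, 0.3179, 0.1326]
eef_rot: [[-0.996, 0.095, 0.001], [0.095, 0.996, 0.001], [-0.001, 0.001, -1.0]]
wrist_force: [-0.4, 1.2, -0.1]
gripper_width: 0.0857
1.75 [0.48069241 0.31809318 0.13232433] [[-9.956e-01  9.400e-02  9.000e-04]
 [ 9.400e-02  9.956e-01  1.000e-03]
 [-8.000e-04  1.100e-03 -1.000e+00]] [ 0.66837482 -0.52057282 -0.43997527]
[319.40541356 199.38757792]
[319.58609499 217.49690688]
```

View pics/w2.png

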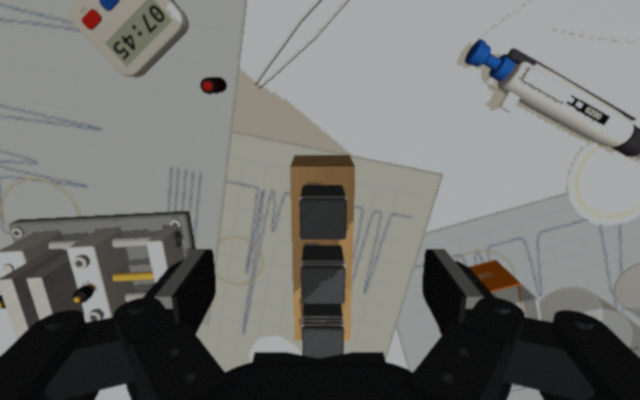

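The wrist view shows the stand aligned with the jaws. gauge_a's top is centred at about (323.5,217), against a jaw midline of about 319, so it lies about 2.5 mm to +y. Correcting and descending, then gripping lightly.

```bash
python3 -m inch '[{"offset":[0.5,2.5,-45],"turn":[0,0,0],"fingers":0},{"offset":[0.5,2.5,-78],"turn":[0,0,0],"fingers":0},{"offset":[0.5,2.5,-81],"turn":[0,0,0],"fingers":0.3},{"offset":[0.5,2.5,-81],"turn":[0,0,0],"fingers":0.5},{"offset":[0.5,2.5,-81],"turn":[0,0,0],"fingers":0.55}]' 20; python3 -m inch '[{"offset":[0,0,0],"turn":[0,0,0],"fingers":0.7},{"offset":[0,0,0],"turn":[0,0,0],"fingers":0.8},{"offset":[0,0,0],"turn":[0,0,0],"fingers":0.8}]'
```

```text
time_s: 2.38
position: [0.4819, 0.3203, 0.0517]
eef_rot: [[-0.996, 0.095, 0.002], [0.095, 0.996, 0.001], [-0.001, 0.001, -1.0]]
wrist_force: [-0.4, -0.1, 0.6]
gripper_width: 0.0386
time_s: 2.75
position: [0.4818, 0.3201, 0.0514]
eef_rot: [[-0.996, 0.095, 0.001], [0.095, 0.996, 0.001], [-0.001, 0.001, -1.0]]
wrist_force: [-1.0, -0.4, 9.8]
gripper_width: 0.0275
```

```bash
python3 -m inch '[{"offset":[0,0,0],"turn":[0,0,0],"fingers":1},{"offset":[0,0,0],"turn":[0,0,0],"fingers":1},{"offset":[0,0,4],"turn":[0,0,0],"fingers":1}]' 60;python3 -m inch '[{"offset":[0,0,25],"turn":[0,0,0],"fingers":1},{"offset":[0,0,56],"turn":[0,0,0],"fingers":1},{"offset":[0,0,76],"turn":[0,0,0],"fingers":1},{"offset":[0,0,76],"turn":[0,0,0],"fingers":1}]'
python3 - <<'E'
from h import *
import pickle
f=cam("wrist"); save(f,"w3.png"); s=r.read_state(); print(s["time_s"],s["position"],s["eef_rot"].round(4),s["wrist_force"],s["gripper_width"])
f=cam("scene"); cv2.imwrite("pics/s3.png",cv2.resize(f["pixels"][100:280,200:440,::-1],None,fx=3,fy=3,interpolation=cv2.INTER_CUBIC))
E
```

```text
time_s: 3.12
position: [0.4814, 0.3199, 0.0548]
eef_rot: [[-0.996, 0.095, 0.0], [0.095, 0.996, 0.0], [-0.0, 0.0, -1.0]]
wrist_force: [1.0, -0.3, -2.0]
gripper_width: 0.0269
time_s: 3.62
position: [0.4818, 0.3201, 0.1316]
eef_rot: [[-0.995, 0.095, 0.002], [0.095, 0.995, 0.001], [-0.002, 0.001, -1.0]]
wrist_force: [-0.3, -0.7, -2.3]
gripper_width: 0.0274
3.675 [0.48143367 0.31983619 0.13046364] [[-9.955e-01  9.470e-02  5.000e-04]
 [ 9.470e-02  9.955e-01  3.000e-04]
 [-5.000e-04  3.000e-04 -1.000e+00]] [-0.68005379 -0.28254914 -3.04349937] 0.027137943722824853
```

View pics/s3.png

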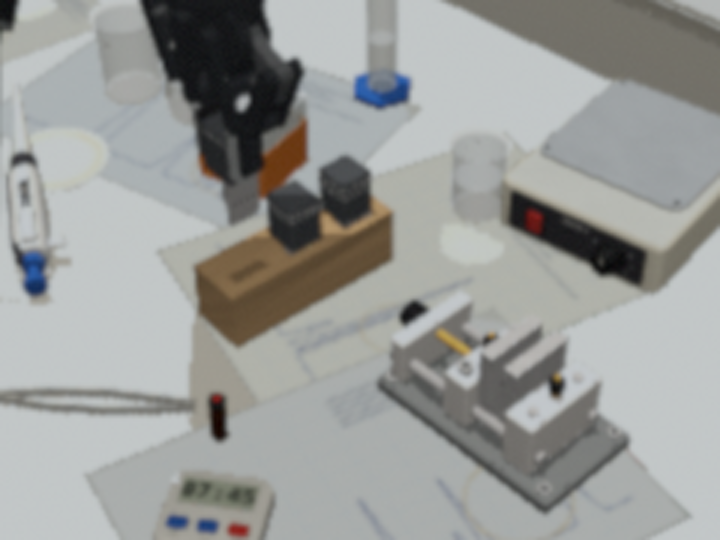

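gauge_a came out upright and is held; b and c stand in place. Moving over the cell with tips about 15 mm above the plates.

```bash
python3 -m inch '[{"offset":[0,-40,4],"turn":[0,0,0],"fingers":1},{"offset":[20,-100,4],"turn":[0,0,0.056],"fingers":1},{"offset":[45,-160,4],"turn":[0,0,0.056],"fingers":1},{"offset":[45,-198,4],"turn":[0,0,0.056],"fingers":1},{"offset":[45,-198,4],"turn":[0,0,0.056],"fingers":1}]'; python3 -m inch '[{"offset":[0,0,0],"turn":[0,0,0],"fingers":1},{"offset":[0,0,0],"turn":[0,0,0],"fingers":1}]'
python3 - <<'E'
from h import *
import pickle
f=cam("wrist"); save(f,"w4.png"); pickle.dump(f,open("w4.pkl","wb")); s=r.read_state(); print(s["time_s"],s["position"],s["eef_rot"].round(4),s["wrist_force"],s["gripper_width"])
pickle.dump(s,open("s4.pkl","wb"))
E
```

```text
time_s: 4.35
position: [0.5263, 0.1183, 0.1333]
eef_rot: [[-0.999, 0.043, -0.002], [0.043, 0.999, -0.002], [0.002, -0.002, -1.0]]
wrist_force: [-0.4, 1.1, -2.1]
gripper_width: 0.0274
time_s: 4.6
position: [0.5261, 0.1229, 0.134]
eef_rot: [[-0.999, 0.037, -0.0], [0.037, 0.999, 0.0], [0.0, 0.0, -1.0]]
wrist_force: [0.0, 0.3, -3.1]
gripper_width: 0.027
4.65 [0.52611313 0.122808   0.13400271] [[-9.993e-01  3.730e-02 -4.000e-04]
 [ 3.730e-02  9.993e-01  1.000e-04]
 [ 4.000e-04  1.000e-04 -1.000e+00]] [ 0.3719182   0.53309357 -1.2807112 ] 0.027467675859153554
```

View pics/w4.png

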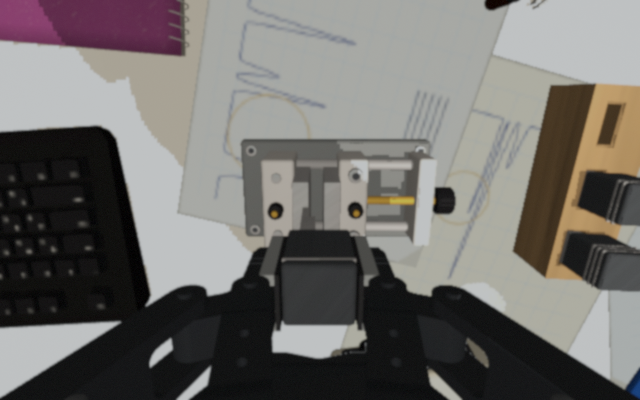

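Run:
```python
from h import *
import pickle
f=pickle.load(open("w4.pkl","rb"))
c=f["pixels"][135:240,240:400,::-1]; cv2.imwrite("pics/crop4.png",cv2.resize(c,None,fx=5,fy=5,interpolation=cv2.INTER_CUBIC))
P=cloud(f)
for v in (160,168,176,184,196,208,220): print(v,' '.join('%d:%d,%d'%(u,1000*P[v,u,1],1000*P[v,u,2]) for u in range(286,350,4)))
g=cv2.cvtColor(f["pixels"],cv2.COLOR_RGB2GRAY)
for v in (176,196,212): print(v,g[v,290:345])
```

```text
160 286:102,51 290:104,50 294:106,45 298:108,27 302:111,28 306:114,26 310:117,26 314:120,26 318:122,27 322:125,29 326:128,27 330:131,26 334:134,28 338:136,44 342:138,48 346:141,48
168 286:101,51 290:104,54 294:106,49 298:108,35 302:111,35 306:114,34 310:116,28 314:119,28 318:122,28 322:125,27 326:128,33 330:131,34 334:134,35 338:136,48 342:138,50 346:141,50
176 286:101,53 290:104,51 294:107,59 298:110,60 302:112,60 306:115,59 310:116,24 314:119,12 318:122,12 322:125,12 326:127,59 330:130,59 334:133,59 338:135,59 342:138,49 346:141,49
184 286:101,51 290:103,51 294:108,75 298:110,75 302:113,75 306:115,75 310:116,24 314:118,12 318:122,11 322:125,13 326:127,75 330:129,76 334:132,75 338:134,76 342:138,50 346:141,49
196 286:100,52 290:103,53 294:108,74 298:110,76 302:112,75 306:115,75 310:115,26 314:118,13 318:121,13 322:124,14 326:127,75 330:129,75 334:132,74 338:134,76 342:138,50 346:141,49
208 286:100,52 290:102,51 294:107,75 298:110,75 302:112,74 306:116,98 310:115,27 314:118,12 318:121,11 322:124,11 326:127,75 330:129,75 334:131,76 338:134,75 342:138,50 346:140,50
220 286:99,52 290:102,52 294:125,276 298:109,75 302:114,115 306:116,115 310:118,116 314:120,116 318:120,12 322:124,12 326:126,74 330:129,75 334:131,76 338:134,75 342:138,49 346:140,49
176 [167 163 150 126  98  82  77  76  76  77  77  77  77  77  78  77  77  76
  74  69  75  87  93  95  95  94  95  94  94  94  95  92  85  77  75  78
  79  80  77  78  79  78  78  79  79  80  81  83  99 127 151 164 168 168
 168]
196 [166 161 150 144 145 146 147 148 148 148 147 147 147 146 146 146 145 135
 108  78  74  85  92  94  94  94  94  95  93  94  94  91  86  95 121 138
 143 144 144 145 144 143 143 142 142 143 142 142 142 140 143 157 166 167
 167]
212 [166 159 147 144 147 146 145 144 145 144 142 130 105  85  79  77  77  77
  75  71  74  86  92  92  93  93  94  93  92  93  93  89  83  96 126 141
 143 144 144 143 144 144 143 143 143 143 142 142 141 141 146 158 165 166
 166]
```

View pics/crop4.png

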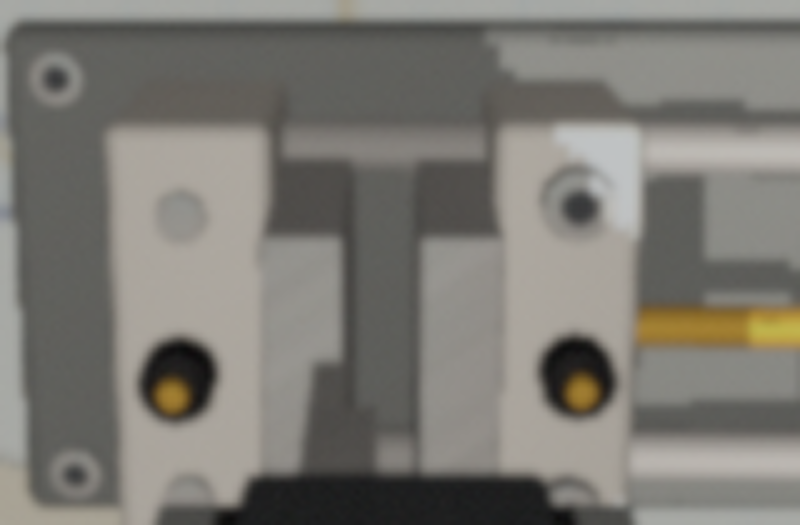

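Run:
```python
from h import *
import pickle
f=pickle.load(open("w4.pkl","rb")); s=pickle.load(open("s4.pkl","rb"))
g=cv2.cvtColor(f["pixels"],cv2.COLOR_RGB2GRAY).astype(float)
def cross(row,a,b):
    l=cv2.blur(g,(1,3))[row,a:b]; m=(l.max()+l.min())/2; i=np.where(np.diff(np.sign(l-m)))[0][0]; return a+i+(l[i]-m)/(l[i]-l[i+1])
for v in range(186,206,3):
    a=cross(v,302,312); b=cross(v,321,329); c=cross(v,334,346) 
    A=onz(f,a,v,.075)*1000;B=onz(f,b,v,.075)*1000; print(v,round(a,2),round(b,2),A[:2].round(2),B[:2].round(2),(B-A)[1].round(2))
ed=[onz(f,u,182,.075)*1000 for u in (293,307,326,338)]; print([e[:2].round(1) for e in ed])
print("tcp",s["position"]*1000)
for v in (265,290,315):
    print(v,g[v,272:288].astype(int),g[v,350:366].astype(int)); 
    print(onz(f,281.5,v,.165)[:2]*1000,onz(f,358.5,v,.165)[:2]*1000)
```

```text
186 307.84 323.88 [509.27 116.68] [509.63 126.26] 9.58
189 307.91 323.88 [511.14 116.63] [511.5  126.21] 9.57
192 307.89 323.78 [513.   116.54] [513.36 126.08] 9.55
195 307.9 323.78 [514.88 116.45] [515.24 126.02] 9.57
198 307.92 323.77 [516.77 116.38] [517.13 125.95] 9.57
201 307.95 323.75 [518.67 116.31] [519.03 125.87] 9.56
204 307.89 323.71 [520.57 116.19] [520.93 125.78] 9.6
[array([506.5, 108. ]), array([506.8, 116.3]), array([507.2, 127.6]), array([507.5, 134.8])]
tcp [526.11312987 122.80799952 134.00270536]
265 [74 75 72 66 47 25 15 15 18 27 36 42 45 47 47 47] [44 43 43 41 42 35 25 18 18 14 22 42 62 71 75 73]
[513.99024327 109.82609358] [515.01354306 137.08197459]
290 [20 21 27 33 36 36 32 23 16 24 41 49 53 55 56 56] [56 56 54 52 50 41 28 18 23 30 34 36 36 29 20 19]
[523.98411187 109.15619775] [525.02931789 137.01869951]
315 [14 17 19 29 33 35 34 31 21 19 27 41 49 54 57 57] [56 55 53 51 44 29 19 21 28 35 35 34 29 21 17 16]
[534.43295985 108.45580434] [535.50102896 136.95254403]
```

The wrist view agrees with the robot to about 0.3 mm. The fixed plate's inner edge is at y ≈ 115.9 near x = 527, and the gap looks like about 9.5 mm, to be confirmed by touch. Entering with gauge_a.

```bash
python3 -m inch '[{"offset":[2.5,3.5,0],"turn":[0,0,0],"fingers":1},{"offset":[2.5,3.5,-12],"turn":[0,0,0],"fingers":1},{"offset":[2.5,3.5,-18],"turn":[0,0,0],"fingers":1},{"offset":[2.5,3.5,-21],"turn":[0,0,0],"fingers":1},{"offset":[2.5,3.5,-24],"turn":[0,0,0],"fingers":1}]'; python3 -m inch '[{"offset":[0,-0.7,0],"turn":[0,0,0],"fingers":1},{"offset":[0,-1.2,0],"turn":[0,0,0],"fingers":1}]';python3 -m inch '[{"offset":[0,-0.4,0],"turn":[0,0,0],"fingers":1},{"offset":[0,-0.4,0],"turn":[0,0,0],"fingers":1}]'
```

```text
time_s: 5.28
position: [0.5289, 0.1254, 0.1101]
eef_rot: [[-0.999, 0.039, 0.0], [0.039, 0.999, 0.0], [-0.0, 0.0, -1.0]]
wrist_force: [-0.1, 1.3, -1.7]
gripper_width: 0.027
time_s: 5.52
position: [0.5289, 0.1252, 0.1103]
eef_rot: [[-0.999, 0.038, 0.0], [0.038, 0.999, 0.002], [-0.0, 0.002, -1.0]]
wrist_force: [0.9, 8.4, -8.1]
gripper_width: 0.0272
time_s: 5.78
position: [0.5289, 0.1251, 0.1103]
eef_rot: [[-0.999, 0.038, 0.0], [0.038, 0.999, 0.002], [-0.0, 0.002, -1.0]]
wrist_force: [0.3, 8.8, -7.7]
gripper_width: 0.0275
```

```bash
python3 -m inch '[{"offset":[0,0.4,-3],"turn":[0,0,0],"fingers":1},{"offset":[0,0.4,-6],"turn":[0,0,0],"fingers":1},{"offset":[0,0.4,-8],"turn":[0,0,0],"fingers":1}]'; python3 -m inch '[{"offset":[0,0,-1.5],"turn":[0,0,0],"fingers":1},{"offset":[0,0,-3],"turn":[0,0,0],"fingers":1},{"offset":[0,0,-4],"turn":[0,0,0],"fingers":1}]';  python3 -m inch '[{"offset":[0,0,-1],"turn":[0,0,0],"fingers":1},{"offset":[0,0,-2],"turn":[0,0,0],"fingers":1}]'
```

```text
time_s: 6.15
position: [0.5293, 0.1252, 0.1027]
eef_rot: [[-0.999, 0.038, 0.002], [0.038, 0.999, 0.002], [-0.001, 0.002, -1.0]]
wrist_force: [0.1, 6.5, 2.1]
gripper_width: 0.0275
time_s: 6.52
position: [0.5294, 0.1253, 0.0988]
eef_rot: [[-0.999, 0.038, 0.002], [0.038, 0.999, 0.002], [-0.002, 0.002, -1.0]]
wrist_force: [0.2, 6.9, 1.3]
gripper_width: 0.0273
time_s: 6.78
position: [0.5294, 0.1253, 0.0968]
eef_rot: [[-0.999, 0.038, 0.002], [0.038, 0.999, 0.002], [-0.002, 0.002, -1.0]]
wrist_force: [0.7, 6.6, 2.0]
gripper_width: 0.0271
```

```bash
python3 -m inch '[{"offset":[0,0,-1.5],"turn":[0,0,0],"fingers":1},{"offset":[0,0,-3],"turn":[0,0,0],"fingers":1}]'; python3 -m inch '[{"offset":[0,0,-2],"turn":[0,0,0],"fingers":1},{"offset":[0,0,-4],"turn":[0,0,0],"fingers":1},{"offset":[0,0,-6],"turn":[0,0,0],"fingers":1}]'
python3 - <<'E'
from h import *
s=r.read_state(); print(s["time_s"],s["position"],s["wrist_force"],s["gripper_width"])
f=cam("scene"); cv2.imwrite("pics/s5.png",cv2.resize(f["pixels"][150:280,290:440,::-1],None,fx=4,fy=4,interpolation=cv2.INTER_CUBIC))
E
```

```text
time_s: 7.02
position: [0.5294, 0.1253, 0.0938]
eef_rot: [[-0.999, 0.038, 0.002], [0.038, 0.999, 0.002], [-0.002, 0.002, -1.0]]
wrist_force: [0.0, 7.3, 2.5]
gripper_width: 0.027
time_s: 7.4
position: [0.5294, 0.1253, 0.0878]
eef_rot: [[-0.999, 0.038, 0.002], [0.038, 0.999, 0.002], [-0.002, 0.002, -1.0]]
wrist_force: [0.7, 7.3, 1.5]
gripper_width: 0.0271
7.4 [0.52940554 0.12531395 0.0877941 ] [0.74620108 7.30092756 1.4888075 ] 0.027092970781190086
```

gauge_a's step is about 10 mm below the plate edges with only sliding friction, so it passes and the gap is over 7 mm. Withdrawing it and returning it to its slot.

```bash
python3 -m inch '[{"offset":[0,0.9,6],"turn":[0,0,0],"fingers":1},{"offset":[0,0.9,26],"turn":[0,0,0],"fingers":1},{"offset":[0,0.9,47],"turn":[0,0,0],"fingers":1},{"offset":[-10,50,47],"turn":[0,0,-0.056],"fingers":1},{"offset":[-25,110,47],"turn":[0,0,-0.056],"fingers":1}]'; python3 -m inch '[{"offset":[-15,55,0],"turn":[0,0,0],"fingers":1},{"offset":[-22.5,85.7,0],"turn":[0,0,0],"fingers":1},{"offset":[-22.5,85.7,0],"turn":[0,0,0],"fingers":1},{"offset":[-22.5,85.7,0],"turn":[0,0,0],"fingers":1}]'
python3 - <<'E'
from h import *
for i in range(3):
  s=r.read_state(); f=cam("wrist"); print(s["time_s"],s["position"],s["wrist_force"],s["eef_rot"][:,1])
save(f,"w6.png")
E
```

```text
time_s: 8.07
position: [0.5042, 0.2343, 0.1349]
eef_rot: [[-0.995, 0.098, 0.001], [0.098, 0.995, -0.001], [-0.001, -0.0, -1.0]]
wrist_force: [1.1, 1.1, -2.2]
gripper_width: 0.0272
time_s: 8.57
position: [0.4818, 0.3188, 0.1344]
eef_rot: [[-0.995, 0.096, 0.0], [0.096, 0.995, -0.001], [-0.0, -0.001, -1.0]]
wrist_force: [1.9, -0.3, -2.9]
gripper_width: 0.027
8.575 [0.48180864 0.31875562 0.13442519] [ 1.90800716 -0.27731438 -2.94017192] [ 9.56190615e-02  9.95417566e-01 -9.29279758e-04]
8.625 [0.48191459 0.31854933 0.1344263 ] [ 0.91756646  0.15658602 -1.7324527 ] [ 9.60892483e-02  9.95372352e-01 -8.59164212e-04]
8.675 [0.48194946 0.31857653 0.13442374] [ 0.76868823 -0.05997691 -1.67918733] [ 9.62206792e-02  9.95359792e-01 -6.81778235e-04]
```

```bash
python3 -m inch '[{"offset":[-0.2,1.4,-25],"turn":[0,0,0],"fingers":1},{"offset":[-0.2,1.4,-43],"turn":[0,0,0],"fingers":1},{"offset":[-0.2,1.4,-49],"turn":[0,0,0],"fingers":1},{"offset":[-0.2,1.4,-54],"turn":[0,0,0],"fingers":1}]'; python3 -m inch '[{"offset":[0,0,-5],"turn":[0,0,0],"fingers":1},{"offset":[0,0,-11],"turn":[0,0,0],"fingers":1},{"offset":[0,0,-17],"turn":[0,0,0],"fingers":1},{"offset":[0,0,-22],"turn":[0,0,0],"fingers":1},{"offset":[0,0,-25],"turn":[0,0,0],"fingers":1}]'
```

```text
time_s: 9.22
position: [0.4815, 0.321, 0.0805]
eef_rot: [[-0.995, 0.095, 0.0], [0.095, 0.995, 0.0], [-0.0, 0.0, -1.0]]
wrist_force: [0.5, 0.2, -3.0]
gripper_width: 0.0271
time_s: 9.85
position: [0.4811, 0.3212, 0.0549]
eef_rot: [[-0.996, 0.095, -0.0], [0.095, 0.996, -0.0], [0.0, -0.0, -1.0]]
wrist_force: [0.4, -0.1, -2.3]
gripper_width: 0.0271
```

```bash
python3 -m inch '[{"offset":[0,0,-2],"turn":[0,0,0],"fingers":1},{"offset":[0,0,-3.3],"turn":[0,0,0],"fingers":1},{"offset":[0,0,-3.3],"turn":[0,0,0],"fingers":0.5},{"offset":[0,0,-3.3],"turn":[0,0,0],"fingers":0.3},{"offset":[0,0,-3.3],"turn":[0,0,0],"fingers":0.1}]'; python3 -m inch '[{"offset":[0,0,10],"turn":[0,0,0],"fingers":0.1},{"offset":[0,0,45],"turn":[0,0,0],"fingers":0.1},{"offset":[43.8,-4.2,45],"turn":[0,0,0],"fingers":0},{"offset":[43.8,-4.2,45],"turn":[0,0,0],"fingers":0},{"offset":[43.8,-4.2,45],"turn":[0,0,0],"fingers":0}]';  python3 - <<'E'
from h import *
f=cam("wrist"); save(f,"w7.png"); s=r.read_state(); print(s["time_s"],s["position"],s["wrist_force"],s["eef_rot"][:,1])
E
```

```text
time_s: 10.48
position: [0.4813, 0.3212, 0.0521]
eef_rot: [[-0.996, 0.095, 0.0], [0.095, 0.996, 0.0], [-0.0, 0.0, -1.0]]
wrist_force: [0.8, -0.1, 0.5]
gripper_width: 0.076
time_s: 11.1
position: [0.5245, 0.3171, 0.0972]
eef_rot: [[-0.996, 0.095, -0.0], [0.095, 0.996, 0.0], [0.0, 0.0, -1.0]]
wrist_force: [-0.4, 0.1, -0.1]
gripper_width: 0.0857
11.15 [0.5242766  0.31732346 0.09718799] [-0.21687875 -0.21071308 -0.00578095] [9.40748433e-02 9.95565128e-01 1.26131532e-05]
```

View pics/w7.png

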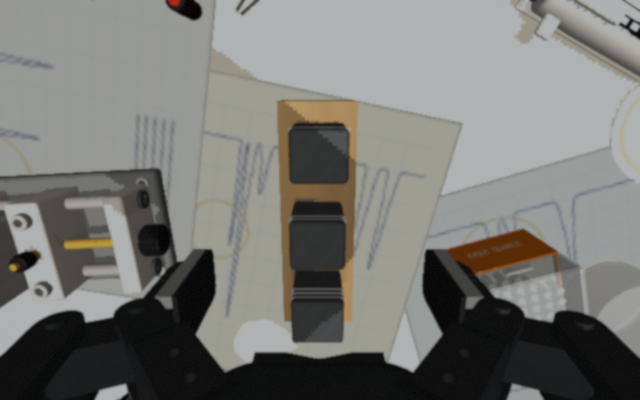

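All three gauges stand upright, with b at (318,244) within about 0.5 mm of the jaw midline. Grasping gauge_b.

```bash
python3 -m inch '[{"offset":[0,-0.5,-30],"turn":[0,0,0],"fingers":0},{"offset":[0,-0.5,-45.7],"turn":[0,0,0],"fingers":0.3},{"offset":[0,-0.5,-45.7],"turn":[0,0,0],"fingers":0.5},{"offset":[0,-0.5,-45.7],"turn":[0,0,0],"fingers":0.7},{"offset":[0,-0.5,-45.7],"turn":[0,0,0],"fingers":0.8}]' 20; python3 -m inch '[{"offset":[0,0,0],"turn":[0,0,0],"fingers":0.8},{"offset":[0,0,0],"turn":[0,0,0],"fingers":0.8}]';  python3 -m inch '[{"offset":[0,0,0],"turn":[0,0,0],"fingers":1},{"offset":[0,0,0],"turn":[0,0,0],"fingers":1},{"offset":[0,0,4],"turn":[0,0,0],"fingers":1},{"offset":[0,0,8],"turn":[0,0,0],"fingers":1}]' 60
```

```text
time_s: 11.78
position: [0.5252, 0.3168, 0.0522]
eef_rot: [[-0.996, 0.095, 0.001], [0.095, 0.996, 0.001], [-0.001, 0.001, -1.0]]
wrist_force: [-2.0, 0.1, 5.5]
gripper_width: 0.0277
time_s: 12.02
position: [0.5253, 0.3168, 0.0522]
eef_rot: [[-0.996, 0.095, 0.001], [0.095, 0.996, 0.001], [-0.001, 0.001, -1.0]]
wrist_force: [-1.4, -0.2, 6.2]
gripper_width: 0.0277
time_s: 12.52
position: [0.525, 0.3165, 0.0596]
eef_rot: [[-0.996, 0.095, 0.0], [0.095, 0.996, -0.0], [-0.0, -0.0, -1.0]]
wrist_force: [-0.7, 0.0, -2.0]
gripper_width: 0.0273
```

```bash
python3 -m inch '[{"offset":[0,0,45],"turn":[0,0,0],"fingers":1},{"offset":[0,-10,76],"turn":[0,0,0],"fingers":1},{"offset":[2,-70,76],"turn":[0,0,0.056],"fingers":1},{"offset":[4,-130,76],"turn":[0,0,0.056],"fingers":1},{"offset":[4,-188,76],"turn":[0,0,0.056],"fingers":1}]';  python3 -m inch '[{"offset":[0,0,0],"turn":[0,0,0],"fingers":1},{"offset":[0,0,0],"turn":[0,0,0],"fingers":1},{"offset":[0,0,0],"turn":[0,0,0],"fingers":1}]'
python3 - <<'E'
from h import *
import pickle
s=r.read_state(); f=cam("wrist"); pickle.dump(f,open("w8.pkl","wb")); print(s["position"],s["eef_rot"][:,1]); 
g=cv2.blur(cv2.cvtColor(f["pixels"],cv2.COLOR_RGB2GRAY).astype(float),(1,3))
def cross(row,a,b):
    l=g[row,a:b]; m=(l.max()+l.min())/2; i=np.where(np.diff(np.sign(l-m)))[0][0]; return a+i+(l[i]-m)/(l[i]-l[i+1])
P=cloud(f)
for v in range(186,215,5):
    z=P[v,280:345,2]; print(v,(z*1000).astype(int)[::3]); print(g[v,285:335].astype(int)[::2])
E
```

```text
time_s: 13.15
position: [0.5289, 0.1265, 0.1356]
eef_rot: [[-0.999, 0.039, 0.001], [0.039, 0.999, -0.0], [-0.001, -0.0, -1.0]]
wrist_force: [1.7, 0.5, -3.4]
gripper_width: 0.0274
time_s: 13.52
position: [0.5289, 0.1297, 0.1353]
eef_rot: [[-0.999, 0.037, 0.0], [0.037, 0.999, 0.0], [-0.0, 0.0, -1.0]]
wrist_force: [-0.6, 0.4, -2.8]
gripper_width: 0.0272
[0.52885586 0.12974161 0.13531755] [3.72073766e-02 9.99307477e-01 4.20436547e-04]
186 [52 75 75 75 75 75 60 21 11 12 11 75 75 75 76 76 74 51 50 49 52 49]
[142 142 143 144 146 142  95  62  70  91  92  93  93  95 133 146 146 144
 142 142 142 141 147 163 166]
191 [53 76 75 76 75 75 62 22 12 12 12 75 75 74 75 74 74 50 50 50 52 49]
[144 145 145 145 145 141  97  62  69  89  92  92  92  93 129 143 143 142
 142 141 141 138 147 164 165]
196 [52 75 75 75 75 75 62 22 13 11 11 75 74 75 76 75 75 50 49 51 50 51]
[144 144 145 145 146 143  97  62  68  89  92  92  92  93 128 141 141 141
 141 140 139 137 147 164 165]
201 [51 74 74 75 75 73 61 25 12 11 12 75 75 76 76 75 74 50 50 49 61 63]
[146 146 146 146 144 140  96  62  68  89  91  92  92  93 128 141 140 140
 141 142 142 138 147 164 165]
206 [52 74 75 75 74 74 62 25 12 11 13 75 75 74 75 74 74 50 49 61 63 65]
[144 143 142 143 143 139  96  63  70  85  88  88  90  93 128 142 143 142
 142 141 141 137 148 164 165]
211 [ 52  75  76  75  75  75 102 103 102 103  11  75  75  74  75  75  75  50
  49  49 278  66]
[141 142 141 142 141 139 100  74  75  76  75  75  79  91 128 142 141 141
 140 140 140 137 147 163 165]
```

```bash
python3 -m inch '[{"offset":[0,-1.2,-8],"turn":[0,0,0],"fingers":1},{"offset":[0,-1.2,-15],"turn":[0,0,0],"fingers":1},{"offset":[0,-1.2,-20],"turn":[0,0,0],"fingers":1},{"offset":[0,-1.2,-23],"turn":[0,0,0],"fingers":1},{"offset":[0,-1.2,-26],"turn":[0,0,0],"fingers":1}]'; python3 -m inch '[{"offset":[0,-0.5,0],"turn":[0,0,0],"fingers":1},{"offset":[0,-1,0],"turn":[0,0,0],"fingers":1},{"offset":[0,-1,0],"turn":[0,0,0],"fingers":1}]'
```

```text
time_s: 14.2
position: [0.529, 0.1275, 0.1091]
eef_rot: [[-0.999, 0.039, 0.0], [0.039, 0.999, 0.0], [-0.0, 0.0, -1.0]]
wrist_force: [0.5, 0.9, -2.2]
gripper_width: 0.027
time_s: 14.58
position: [0.529, 0.1273, 0.1093]
eef_rot: [[-0.999, 0.038, 0.0], [0.038, 0.999, 0.001], [-0.0, 0.001, -1.0]]
wrist_force: [-0.0, 7.5, -6.4]
gripper_width: 0.0269
```

```bash
python3 -m inch '[{"offset":[0,0.2,-3],"turn":[0,0,0],"fingers":1},{"offset":[0,0.2,-6],"turn":[0,0,0],"fingers":1},{"offset":[0,0.2,-8],"turn":[0,0,0],"fingers":1}]'; python3 -m inch '[{"offset":[0,0,-0.7],"turn":[0,0,0],"fingers":1},{"offset":[0,0,-1.4],"turn":[0,0,0],"fingers":1}]'; python3 -m inch '[{"offset":[0,0,-0.7],"turn":[0,0,0],"fingers":1},{"offset":[0,0,-1.4],"turn":[0,0,0],"fingers":1}]';python3 -m inch '[{"offset":[0,0,-0.5],"turn":[0,0,0],"fingers":1},{"offset":[0,0,-1],"turn":[0,0,0],"fingers":1}]'
```

```text
time_s: 14.95
position: [0.5293, 0.1274, 0.1016]
eef_rot: [[-0.999, 0.038, 0.001], [0.038, 0.999, 0.001], [-0.001, 0.001, -1.0]]
wrist_force: [-0.2, 5.2, 0.4]
gripper_width: 0.0271
time_s: 15.2
position: [0.5293, 0.1274, 0.1003]
eef_rot: [[-0.999, 0.038, 0.001], [0.038, 0.999, 0.001], [-0.001, 0.001, -1.0]]
wrist_force: [1.2, 6.2, 1.2]
gripper_width: 0.0271
time_s: 15.45
position: [0.5293, 0.1274, 0.0989]
eef_rot: [[-0.999, 0.038, 0.001], [0.038, 0.999, 0.001], [-0.001, 0.001, -1.0]]
wrist_force: [0.2, 5.7, 1.7]
gripper_width: 0.0274
time_s: 15.7
position: [0.5294, 0.1274, 0.0979]
eef_rot: [[-0.999, 0.038, 0.001], [0.038, 0.999, 0.001], [-0.001, 0.001, -1.0]]
wrist_force: [0.6, 5.8, 1.1]
gripper_width: 0.0268
```

```bash
python3 -m inch '[{"offset":[0,0,-0.5],"turn":[0,0,0],"fingers":1},{"offset":[0,0,-1],"turn":[0,0,0],"fingers":1}]'; python3 -m inch '[{"offset":[0,0,-1],"turn":[0,0,0],"fingers":1},{"offset":[0,0,-2],"turn":[0,0,0],"fingers":1}]'; python3 -m inch '[{"offset":[0,0,-2],"turn":[0,0,0],"fingers":1},{"offset":[0,0,-4],"turn":[0,0,0],"fingers":1},{"offset":[0,0,-6],"turn":[0,0,0],"fingers":1}]'
```

```text
time_s: 15.95
position: [0.5294, 0.1274, 0.0969]
eef_rot: [[-0.999, 0.038, 0.001], [0.038, 0.999, 0.001], [-0.001, 0.001, -1.0]]
wrist_force: [0.0, 5.6, 0.8]
gripper_width: 0.0269
time_s: 16.2
position: [0.5294, 0.1274, 0.0949]
eef_rot: [[-0.999, 0.038, 0.001], [0.038, 0.999, 0.001], [-0.001, 0.001, -1.0]]
wrist_force: [0.3, 6.1, 1.3]
gripper_width: 0.0274
time_s: 16.58
position: [0.5294, 0.1274, 0.0889]
eef_rot: [[-0.999, 0.038, 0.001], [0.038, 0.999, 0.001], [-0.001, 0.001, -1.0]]
wrist_force: [0.3, 6.4, 1.1]
gripper_width: 0.0273
```

gauge_b also passes, with its step about 10 mm below the edge, so the gap is over 9 mm. Returning it.

```bash
python3 -m inch '[{"offset":[0,0.9,6],"turn":[0,0,0],"fingers":1},{"offset":[0,0.9,26],"turn":[0,0,0],"fingers":1},{"offset":[0,0.9,47],"turn":[0,0,0],"fingers":1},{"offset":[-2,50,47],"turn":[0,0,-0.056],"fingers":1},{"offset":[-4,110,47],"turn":[0,0,-0.056],"fingers":1}]'; python3 -m inch '[{"offset":[0,60,0],"turn":[0,0,0],"fingers":1},{"offset":[0,81,0],"turn":[0,0,0],"fingers":1},{"offset":[0,81,0],"turn":[0,0,0],"fingers":1},{"offset":[0,81,0],"turn":[0,0,0],"fingers":1}]'
python3 - <<'E'
from h import *
s=r.read_state(); print(s["time_s"],s["position"],s["wrist_force"],s["eef_rot"][:,1])
E
```

```text
time_s: 17.2
position: [0.5254, 0.2366, 0.1362]
eef_rot: [[-0.995, 0.098, 0.001], [0.098, 0.995, -0.001], [-0.001, -0.001, -1.0]]
wrist_force: [1.2, 1.0, -2.0]
gripper_width: 0.027
time_s: 17.7
position: [0.5253, 0.3162, 0.1356]
eef_rot: [[-0.995, 0.096, 0.0], [0.096, 0.995, -0.001], [-0.0, -0.001, -1.0]]
wrist_force: [-0.3, -0.2, -2.5]
gripper_width: 0.0268
17.7 [0.52526103 0.31617458 0.13562402] [-0.31029331 -0.21094923 -2.48733648] [ 0.09575165  0.99540456 -0.00117493]
```

```bash
python3 -m inch '[{"offset":[-0.2,0.3,-25],"turn":[0,0,0],"fingers":1},{"offset":[-0.2,0.3,-43],"turn":[0,0,0],"fingers":1},{"offset":[-0.2,0.3,-49],"turn":[0,0,0],"fingers":1},{"offset":[-0.2,0.3,-54],"turn":[0,0,0],"fingers":1}]'; python3 -m inch '[{"offset":[0,0,-5],"turn":[0,0,0],"fingers":1},{"offset":[0,0,-11],"turn":[0,0,0],"fingers":1},{"offset":[0,0,-17],"turn":[0,0,0],"fingers":1},{"offset":[0,0,-23],"turn":[0,0,0],"fingers":1},{"offset":[0,0,-26],"turn":[0,0,0],"fingers":1}]'
```

```text
time_s: 18.2
position: [0.525, 0.3177, 0.0816]
eef_rot: [[-0.995, 0.095, 0.0], [0.095, 0.995, 0.0], [-0.0, 0.0, -1.0]]
wrist_force: [0.6, 0.2, -2.3]
gripper_width: 0.027
time_s: 18.82
position: [0.5246, 0.3176, 0.055]
eef_rot: [[-0.996, 0.095, -0.0], [0.095, 0.996, -0.001], [0.0, -0.001, -1.0]]
wrist_force: [-0.2, -2.8, -0.6]
gripper_width: 0.0267
```

```bash
python3 -m inch '[{"offset":[0,-0.5,-1.5],"turn":[0,0,0],"fingers":1},{"offset":[0,-0.7,-2.8],"turn":[0,0,0],"fingers":1},{"offset":[0,-0.7,-2.8],"turn":[0,0,0],"fingers":0.5},{"offset":[0,-0.7,-2.8],"turn":[0,0,0],"fingers":0.3},{"offset":[0,-0.7,-2.8],"turn":[0,0,0],"fingers":0.1}]'; python3 -m inch '[{"offset":[0,0,10],"turn":[0,0,0],"fingers":0.1},{"offset":[0,0,45],"turn":[0,0,0],"fingers":0.1},{"offset":[43.8,-4.2,45],"turn":[0,0,0],"fingers":0},{"offset":[43.8,-4.2,45],"turn":[0,0,0],"fingers":0},{"offset":[43.8,-4.2,45],"turn":[0,0,0],"fingers":0}]';  python3 - <<'E'
from h import *
f=cam("wrist"); save(f,"w9.png"); s=r.read_state(); print(s["time_s"],s["position"],s["wrist_force"],s["eef_rot"][:,1])
E
```

```text
time_s: 19.45
position: [0.5248, 0.3172, 0.0528]
eef_rot: [[-0.996, 0.095, 0.0], [0.095, 0.996, 0.0], [-0.0, 0.0, -1.0]]
wrist_force: [0.1, 0.1, -0.1]
gripper_width: 0.076
time_s: 20.08
position: [0.5681, 0.3131, 0.0979]
eef_rot: [[-0.996, 0.095, -0.0], [0.095, 0.996, 0.0], [0.0, 0.0, -1.0]]
wrist_force: [-0.2, -0.7, -0.5]
gripper_width: 0.0852
20.125 [0.56788747 0.31327711 0.09788792] [-0.18392019  1.17157829 -0.06294064] [9.40981855e-02 9.95562919e-01 7.70595693e-05]
```

View pics/w9.png

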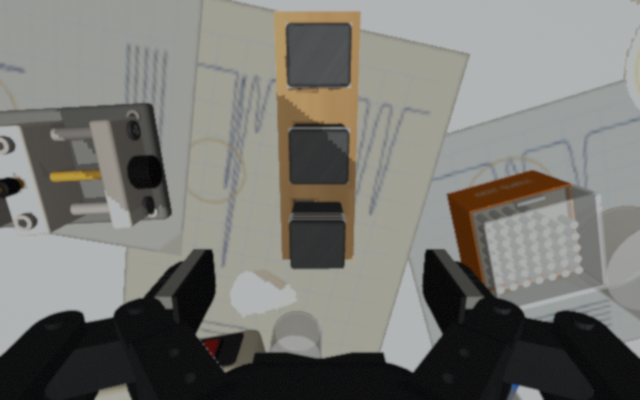

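a and b are seated upright; c is at (317.5,243), about 0.7 mm to -y. The beaker at (297,330) is well clear in x. Grasping c.

```bash
python3 -m inch '[{"offset":[0,-0.7,-30],"turn":[0,0,0],"fingers":0},{"offset":[0,-0.7,-46],"turn":[0,0,0],"fingers":0.3},{"offset":[0,-0.7,-46],"turn":[0,0,0],"fingers":0.5},{"offset":[0,-0.7,-46],"turn":[0,0,0],"fingers":0.7},{"offset":[0,-0.7,-46],"turn":[0,0,0],"fingers":0.8}]' 20; python3 -m inch '[{"offset":[0,0,0],"turn":[0,0,0],"fingers":0.8},{"offset":[0,0,0],"turn":[0,0,0],"fingers":0.8}]';  python3 -m inch '[{"offset":[0,0,0],"turn":[0,0,0],"fingers":1},{"offset":[0,0,0],"turn":[0,0,0],"fingers":1},{"offset":[0,0,4],"turn":[0,0,0],"fingers":1},{"offset":[0,0,8],"turn":[0,0,0],"fingers":1}]' 60
```

```text
time_s: 20.75
position: [0.5689, 0.3125, 0.0526]
eef_rot: [[-0.996, 0.095, 0.001], [0.095, 0.996, 0.001], [-0.001, 0.001, -1.0]]
wrist_force: [-1.7, -0.2, 5.1]
gripper_width: 0.0278
time_s: 21.0
position: [0.5689, 0.3125, 0.0526]
eef_rot: [[-0.996, 0.095, 0.001], [0.095, 0.996, 0.001], [-0.001, 0.001, -1.0]]
wrist_force: [-2.1, -0.5, 7.9]
gripper_width: 0.0278
time_s: 21.5
position: [0.5685, 0.3122, 0.06]
eef_rot: [[-0.996, 0.095, -0.0], [0.095, 0.996, -0.0], [0.0, -0.0, -1.0]]
wrist_force: [-0.4, 0.2, -2.2]
gripper_width: 0.027
```

```bash
python3 -m inch '[{"offset":[0,0,45],"turn":[0,0,0],"fingers":1},{"offset":[-5,-10,76],"turn":[0,0,0],"fingers":1},{"offset":[-20,-65,76],"turn":[0,0,0.056],"fingers":1},{"offset":[-35,-122,76],"turn":[0,0,0.056],"fingers":1},{"offset":[-39.5,-182,76],"turn":[0,0,0.056],"fingers":1}]';  python3 -m inch '[{"offset":[0,0,-5],"turn":[0,0,0],"fingers":1},{"offset":[0,0,-10],"turn":[0,0,0],"fingers":1},{"offset":[0,0,-12],"turn":[0,0,0],"fingers":1},{"offset":[0,0,-12],"turn":[0,0,0],"fingers":1}]'
python3 - <<'E'
from h import *
for i in range(2):
  s=r.read_state(); f=cam("wrist"); print(s["time_s"],s["position"],s["eef_rot"][:,1])
g=cv2.blur(cv2.cvtColor(f["pixels"],cv2.COLOR_RGB2GRAY).astype(float),(1,3))
print(s["wrist_force"])
cv2.imwrite("pics/w10.png",cv2.resize(f["pixels"][130:290,220:420,::-1],None,fx=4,fy=3.7,interpolation=cv2.INTER_CUBIC))
E
```

```text
time_s: 22.12
position: [0.5282, 0.1288, 0.1362]
eef_rot: [[-0.999, 0.038, 0.0], [0.038, 0.999, -0.0], [-0.0, -0.0, -1.0]]
wrist_force: [2.5, -1.3, -2.9]
gripper_width: 0.0272
time_s: 22.62
position: [0.5289, 0.1311, 0.1235]
eef_rot: [[-0.999, 0.038, -0.0], [0.038, 0.999, 0.0], [0.0, -0.0, -1.0]]
wrist_force: [-0.2, -0.1, -1.9]
gripper_width: 0.0273
22.625 [0.52893464 0.13105729 0.12348183] [ 3.75706009e-02  9.99293976e-01 -2.87140442e-06]
22.675 [0.52897968 0.13091436 0.12359175] [ 3.77264308e-02  9.99288104e-01 -3.25023264e-05]
[-0.29278473 -0.02358937 -2.76793028]
```

View pics/w10.png

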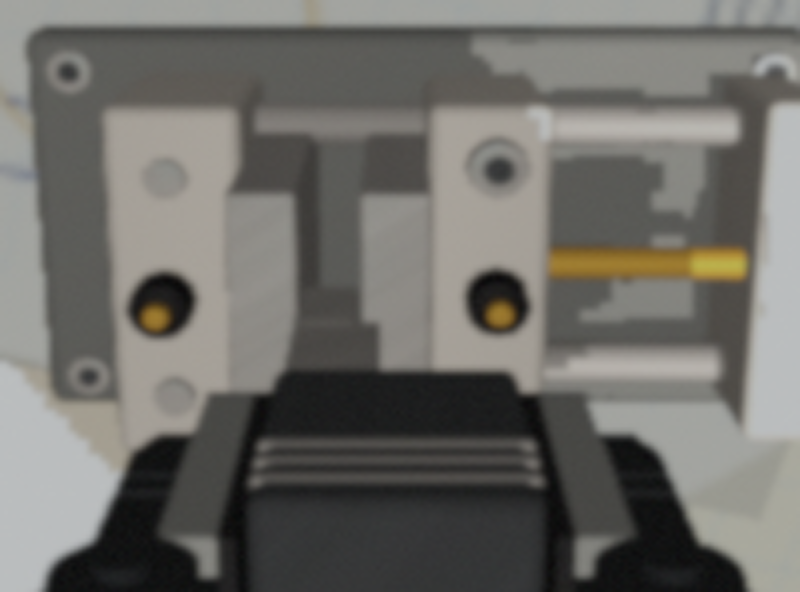

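Gauge c hangs over the gap, about 1 mm too far to +y. Shifting and lowering gently.

```bash
python3 -m inch '[{"offset":[0,-0.9,0],"turn":[0,0,0],"fingers":1},{"offset":[0,-0.9,-2],"turn":[0,0,0],"fingers":1},{"offset":[0,-0.9,-4],"turn":[0,0,0],"fingers":1},{"offset":[0,-0.9,-5.5],"turn":[0,0,0],"fingers":1},{"offset":[0,-0.9,-6.5],"turn":[0,0,0],"fingers":1}]'; python3 -m inch '[{"offset":[0,0,-0.5],"turn":[0,0,0],"fingers":1},{"offset":[0,0,-1],"turn":[0,0,0],"fingers":1}]'; python3 -m inch '[{"offset":[0,0,-0.5],"turn":[0,0,0],"fingers":1},{"offset":[0,0,-1],"turn":[0,0,0],"fingers":1}]'
```

```text
time_s: 23.35
position: [0.529, 0.1293, 0.117]
eef_rot: [[-0.999, 0.039, -0.0], [0.039, 0.999, -0.0], [0.0, -0.0, -1.0]]
wrist_force: [0.7, -1.1, -3.6]
gripper_width: 0.027
time_s: 23.6
position: [0.5291, 0.1293, 0.1162]
eef_rot: [[-0.999, 0.039, 0.0], [0.039, 0.999, -0.0], [-0.0, -0.0, -1.0]]
wrist_force: [0.0, -1.5, -3.0]
gripper_width: 0.0274
time_s: 23.85
position: [0.5291, 0.1293, 0.1152]
eef_rot: [[-0.999, 0.039, 0.0], [0.039, 0.999, -0.0], [-0.0, -0.0, -1.0]]
wrist_force: [0.0, -0.5, -3.5]
gripper_width: 0.0269
```

```bash
python3 -m inch '[{"offset":[0,0.5,0],"turn":[0,0,0],"fingers":1},{"offset":[0,0.5,-1],"turn":[0,0,0],"fingers":1},{"offset":[0,0.5,-2],"turn":[0,0,0],"fingers":1}]'; python3 -m inch '[{"offset":[0,0,-1],"turn":[0,0,0],"fingers":1},{"offset":[0,0,-2],"turn":[0,0,0],"fingers":1}]'; python3 -m inch '[{"offset":[0,0,-1],"turn":[0,0,0],"fingers":1},{"offset":[0,0,-2],"turn":[0,0,0],"fingers":1}]'
```

```text
time_s: 24.22
position: [0.5291, 0.1298, 0.1131]
eef_rot: [[-0.999, 0.039, 0.0], [0.039, 0.999, -0.0], [-0.0, -0.0, -1.0]]
wrist_force: [-0.2, -0.5, -4.2]
gripper_width: 0.0268
time_s: 24.48
position: [0.5291, 0.1298, 0.1111]
eef_rot: [[-0.999, 0.039, -0.0], [0.039, 0.999, -0.0], [0.0, -0.0, -1.0]]
wrist_force: [0.1, 1.2, -2.9]
gripper_width: 0.0269
time_s: 24.72
position: [0.5291, 0.1298, 0.1091]
eef_rot: [[-0.999, 0.039, 0.0], [0.039, 0.999, -0.0], [-0.0, -0.0, -1.0]]
wrist_force: [0.1, -0.1, -2.2]
gripper_width: 0.0271
```

Nose is in, with no contact forces. Pressing lightly to the fixed plate, then sliding down.

```bash
python3 -m inch '[{"offset":[0,-0.4,0],"turn":[0,0,0],"fingers":1},{"offset":[0,-0.8,0],"turn":[0,0,0],"fingers":1},{"offset":[0,-0.8,0],"turn":[0,0,0],"fingers":1}]'; python3 -m inch '[{"offset":[0,-0.3,-2],"turn":[0,0,0],"fingers":1},{"offset":[0,-0.3,-4],"turn":[0,0,0],"fingers":1},{"offset":[0,-0.3,-6],"turn":[0,0,0],"fingers":1}]'; python3 -m inch '[{"offset":[0,0,-0.5],"turn":[0,0,0],"fingers":1},{"offset":[0,0,-1],"turn":[0,0,0],"fingers":1}]'
```

```text
time_s: 25.1
position: [0.529, 0.1294, 0.1092]
eef_rot: [[-0.999, 0.039, 0.0], [0.039, 0.999, 0.0], [-0.0, 0.0, -1.0]]
wrist_force: [-0.1, 3.6, -4.7]
gripper_width: 0.0273
time_s: 25.48
position: [0.5294, 0.1294, 0.1034]
eef_rot: [[-0.999, 0.038, 0.001], [0.038, 0.999, 0.001], [-0.001, 0.001, -1.0]]
wrist_force: [-0.3, 6.3, 0.8]
gripper_width: 0.027
time_s: 25.72
position: [0.5294, 0.1294, 0.1024]
eef_rot: [[-0.999, 0.038, 0.001], [0.038, 0.999, 0.001], [-0.001, 0.001, -1.0]]
wrist_force: [0.1, 5.9, -0.2]
gripper_width: 0.0269
```

```bash
python3 -m inch '[{"offset":[0,0,-0.5],"turn":[0,0,0],"fingers":1},{"offset":[0,0,-1],"turn":[0,0,0],"fingers":1},{"offset":[0,0,-1.5],"turn":[0,0,0],"fingers":1},{"offset":[0,0,-1.8],"turn":[0,0,0],"fingers":1}]'; python3 -m inch '[{"offset":[0,0,-0.3],"turn":[0,0,0],"fingers":1},{"offset":[0,0,-0.6],"turn":[0,0,0],"fingers":1}]'; python3 -m inch '[{"offset":[0,0,-0.3],"turn":[0,0,0],"fingers":1},{"offset":[0,0,-0.5],"turn":[0,0,0],"fingers":1}]'
```

```text
time_s: 26.22
position: [0.5295, 0.1294, 0.1007]
eef_rot: [[-0.999, 0.038, 0.001], [0.038, 0.999, 0.001], [-0.001, 0.001, -1.0]]
wrist_force: [-0.6, 5.8, 1.4]
gripper_width: 0.027
time_s: 26.48
position: [0.5295, 0.1295, 0.1001]
eef_rot: [[-0.999, 0.038, 0.001], [0.038, 0.999, 0.001], [-0.001, 0.001, -1.0]]
wrist_force: [0.9, 6.1, 1.3]
gripper_width: 0.0271
time_s: 26.72
position: [0.5295, 0.1294, 0.0997]
eef_rot: [[-0.999, 0.038, 0.001], [0.038, 0.999, 0.001], [-0.001, 0.001, -1.0]]
wrist_force: [-0.3, 5.4, 4.9]
gripper_width: 0.027
```

```bash
python3 -m inch '[{"offset":[0,0,-0.3],"turn":[0,0,0],"fingers":1},{"offset":[0,0,-0.3],"turn":[0,0,0],"fingers":1}]'; python3 -m inch '[{"offset":[0,0,-0.3],"turn":[0,0,0],"fingers":1},{"offset":[0,0,-0.3],"turn":[0,0,0],"fingers":1}]'
```

```text
time_s: 26.98
position: [0.5295, 0.1295, 0.0996]
eef_rot: [[-0.999, 0.038, 0.002], [0.038, 0.999, 0.001], [-0.002, 0.001, -1.0]]
wrist_force: [-1.7, 5.8, 7.9]
gripper_width: 0.0273
time_s: 27.22
position: [0.5296, 0.1294, 0.0995]
eef_rot: [[-0.999, 0.038, 0.002], [0.038, 0.999, 0.001], [-0.002, 0.001, -1.0]]
wrist_force: [-2.3, 5.7, 12.4]
gripper_width: 0.0268
```

gauge_c is stopped at TCP z = 99.5 (predicted 99.2), with Fz climbing to 12 N and no further travel, so this is the step. Relieving the load, then releasing.

```bash
python3 -m inch '[{"offset":[0,0.3,0.3],"turn":[0,0,0],"fingers":1},{"offset":[0,0.5,0.3],"turn":[0,0,0],"fingers":1},{"offset":[0,0.5,0.3],"turn":[0,0,0],"fingers":1}]' 20;  python3 - <<'E'
from h import *
f=cam("scene"); cv2.imwrite("pics/s11.png",cv2.resize(f["pixels"][130:280,260:440,::-1],None,fx=4,fy=4,interpolation=cv2.INTER_CUBIC))
E
```

```text
time_s: 27.6
position: [0.5295, 0.1295, 0.0996]
eef_rot: [[-0.999, 0.039, 0.001], [0.039, 0.999, 0.0], [-0.001, 0.0, -1.0]]
wrist_force: [-1.6, 3.9, 8.5]
gripper_width: 0.0272
```

View pics/s11.png

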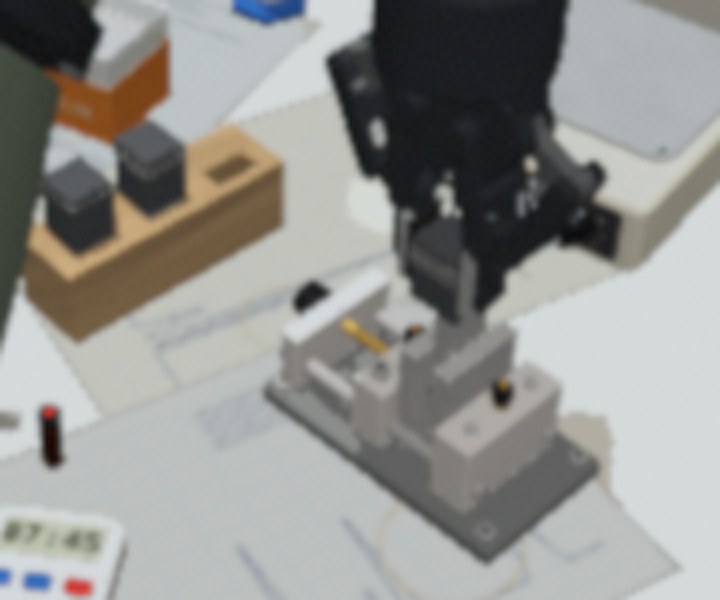

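The scene view shows c standing in the gap, body above the plates, with a and b seated and c's slot empty. Releasing.

```bash
python3 -m inch '[{"offset":[0,0.2,0.2],"turn":[0,0,0],"fingers":1},{"offset":[0,0.2,0.2],"turn":[0,0,0],"fingers":0.6},{"offset":[0,0.2,0.2],"turn":[0,0,0],"fingers":0.45},{"offset":[0,0.2,0.2],"turn":[0,0,0],"fingers":0.3},{"offset":[0,0.2,0.2],"turn":[0,0,0],"fingers":0.15}]'; python3 -m inch '[{"offset":[0,0,15],"turn":[0,0,0],"fingers":0.1},{"offset":[0,0,45],"turn":[0,0,0],"fingers":0.1},{"offset":[0,0,80],"turn":[0,0,0],"fingers":0.1},{"offset":[-40,20,110],"turn":[0,0,0],"fingers":0.1},{"offset":[-80,40,110],"turn":[0,0,0],"fingers":0.1}]'; python3 -m inch '[{"offset":[-40,60,0],"turn":[0,0,0],"fingers":0.1},{"offset":[-80,120,0],"turn":[0,0,0],"fingers":0.1},{"offset":[-80,120,0],"turn":[0,0,0],"fingers":0.1}]'
python3 - <<'E'
from h import *
f=cam("top"); P=cloud(f); Z=P[...,2]; 
a=cv2.resize(f["pixels"][150:240,240:390,::-1],None,fx=4,fy=4,interpolation=cv2.INTER_CUBIC)
g=cam("scene"); b=cv2.resize(g["pixels"][130:210,310:400,::-1],None,fx=6,fy=6,interpolation=cv2.INTER_CUBIC)[:, :]
b=cv2.resize(b,(600,int(600*80/90*0.45))) if 0 else b
cv2.imwrite("pics/s12.png",cv2.resize(g["pixels"][120:270,260:440,::-1],None,fx=4,fy=4,interpolation=cv2.INTER_CUBIC)); cv2.imwrite("pics/t12.png",a)
m=((Z>.10)&(Z<.15)).astype(np.uint8); m[:150]=0;m[240:]=0;m[:,:300]=0;m[:,390:]=0
v,u=np.nonzero(m); print("c top: n",len(u),"z",np.median(P[v,u,2]),"xy",P[v,u,:2].mean(0)*1000)
for z0 in [(.118,.14)]:
  k=max(cv2.findContours(m,cv2.RETR_EXTERNAL,cv2.CHAIN_APPROX_NONE)[0],key=cv2.contourArea)
  print(cv2.minAreaRect(np.array([onz(f,*p[0],.129)[:2]*1000 for p in k],np.float32)))
# tilt: plane fit on top face
q=P[v,u]; q=q[q[:,2]>np.median(q[:,2])-.006]; A=np.c_[q[:,:2]-q[:,:2].mean(0),np.ones(len(q))]; print("slope",np.linalg.lstsq(A,q[:,2],rcond=None)[0])
m=((Z>.07)&(Z<.1)).astype(np.uint8); m[:150]=0;m[245:]=0;m[:,:230]=0;m[:,285:]=0
for k in cv2.findContours(m,cv2.RETR_EXTERNAL,cv2.CHAIN_APPROX_NONE)[0]:
  if cv2.contourArea(k)>40: print(cv2.minAreaRect(np.array([onz(f,*p[0],.082)[:2]*1000 for p in k],np.float32)))
s=r.read_state(); print(s["time_s"],s["position"],s["wrist_force"])
E
```

```text
time_s: 28.28
position: [0.5291, 0.1293, 0.0991]
eef_rot: [[-0.999, 0.039, -0.0], [0.039, 0.999, -0.0], [0.0, -0.0, -1.0]]
wrist_force: [-0.2, 0.7, 0.2]
gripper_width: 0.0727
time_s: 28.9
position: [0.4486, 0.1701, 0.2117]
eef_rot: [[-0.999, 0.04, 0.004], [0.04, 0.999, 0.002], [-0.003, 0.002, -1.0]]
wrist_force: [1.0, 1.6, -0.6]
gripper_width: 0.0766
time_s: 29.28
position: [0.3668, 0.2924, 0.2103]
eef_rot: [[-0.999, 0.034, 0.0], [0.034, 0.999, 0.001], [-0.0, 0.002, -1.0]]
wrist_force: [1.1, -0.6, -0.1]
gripper_width: 0.077
c top: n 237 z 0.12792771323930888 xy [530.07011861 130.57877763]
((529.5993041992188, 130.732421875), (28.39000701904297, 26.420536041259766), 88.75292205810547)
slope [0.05511785 0.00486772 0.12802818]
((482.2271728515625, 320.4810485839844), (27.522462844848633, 25.473657608032227), 88.70464324951172)
((526.0410766601562, 316.3949279785156), (28.78614044189453, 26.71670913696289), 84.32322692871094)
29.375 [0.36781154 0.2912923  0.21006443] [-1.06235462 -0.33234221 -0.07468133]
```

View pics/s12.png

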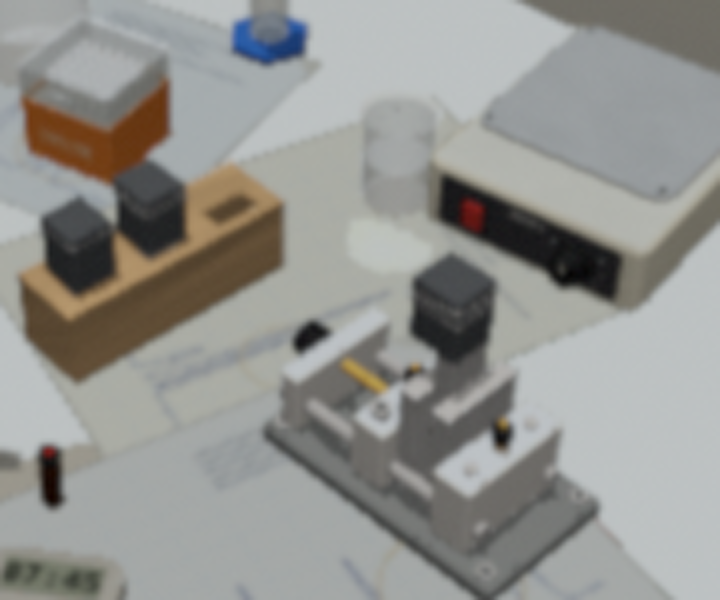

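c stands upright in the cell, stopped at its step; a and b are seated; beaker and vial look undisturbed. One quick check on the apparent slope in x before handing in, using a and b as reference.

Run:
```python
from h import *
fs=[cam("top") for _ in range(6)]; D=np.mean([f["depth"] for f in fs],0); f=fs[0]; f["depth"]=D; P=cloud(f); Z=P[...,2]
for n,(lo,hi,a,b) in {"c":(.115,.14,300,390),"ab":(.07,.1,230,285)}.items():
    m=((Z>lo)&(Z<hi)).astype(np.uint8); m[:150]=0;m[245:]=0;m[:,:a]=0;m[:,b:]=0
    m=cv2.erode(m,np.ones((5,5))); N,L=cv2.connectedComponents(m)
    for i in range(1,N):
        q=P[L==i]
        if len(q)<20: continue
        A=np.c_[q[:,:2]-q[:,:2].mean(0),np.ones(len(q))]; print(n,len(q),"slope,z",np.linalg.lstsq(A,q[:,2],rcond=None)[0].round(4),q.mean(0).round(4))
# bystanders: change vs start, top view
import pickle
o=pickle.load(open("top.pkl","rb")); d=np.abs(o["pixels"].astype(int)-f["pixels"]).max(2)
for nm,(u,v,w) in {"timer":(313,280,20),"vial":(288,257,6),"beaker":(267,122,13)}.items(): print(nm,np.median(d[v-w:v+w,u-w:u+w]),(d[v-w:v+w,u-w:u+w]>40).mean().round(3))
```

```text
c 87 slope,z [-0.0125 -0.0073  0.1283] [0.5319 0.1301 0.1283]
ab 29 slope,z [ 0.0422 -0.0163  0.0815] [0.5296 0.3211 0.0815]
ab 55 slope,z [ 0.0169 -0.0045  0.0815] [0.4842 0.3178 0.0815]
timer 23.0 0.203
vial 14.0 0.021
beaker 13.0 0.0
```

```bash
python3 -c "
from workcell import r
s=r.read_state(); print(s['time_s'],s['wrist_force']); print(r.finish_job())"
```

```text
29.675 [ 0.69365541 -0.98574764  0.85194155]
the job is handed in; nothing more can be done
None
```

The job is handed in at about 29.7 s on the robot's clock. gauge_c, the thickest, is the one left standing at its step, so the gap is over 9 mm and under 11 mm (the wrist camera gave about 9.5 mm).

- **Order:** I tried a, then b, then c, each lowered in hand with its flat face sliding on the fixed plate. The side force on the plate was 9 N or less in all the readings.
- **a and b:** Both went in until their steps were about 10 mm below the plate edges, meeting only friction. I put both back in their own slots.
- **c:** Its nose went in and it was stopped at tool height 99.5 mm, where 99.2 mm was predicted. The upward force rose to about 12 N with no further travel. I eased the load off before opening the fingers.

Last checks:
- **gauge_c:** The handle's top is at 128 mm (129 expected if it rests on its step) and level to about 1°.
- **gauge_a and gauge_b:** Both stand in their slots with their tops at 81.5 mm (82 expected).
- **Robot:** It was clear of everything, with only about 1 N of noise on the wrist.

Two checks disagreed:
- **Slope:** A first slope fit on c's top gave about 3° in x. It fell below 1° once I left out the edge pixels. A noisy fit on b's few pixels still shows about 2.4°.
- **Timer:** The before/after comparison changed on about 20% of the timer's pixels. I put that down to arm shadow or cover, as the tool stayed well above and away from it, but I did not look closer. The vial and beaker areas showed almost no change.

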